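# Ink the icing dauber at the cookie-decorating table

### The arm

A 6-joint arm with a two-finger parallel gripper is mounted at the origin on the work surface. World frame = base frame: x ahead of the robot, y to its left, z up, the work surface at z = 0. Lengths are in m, angles in degrees, forces in N, time in s.
With the tool pointing down it reaches from about 0.3 to 0.85 m from the base axis. Payload 4.2 kg.
Tool frame: the origin (TCP) lies midway between the tips of the shut fingers; the grasp point (between the pads) lies 19 mm behind it; z points along the fingers, y is the line along which they close (so a half turn about z gives the same grasp; the last joint's range is limited). The gripper opens to 91 mm and grips with 3 to 60 N. Pads are 32 mm wide; open, the fingers measure 118 mm over their backs; the gripper's body (76 mm by 178 mm) begins 60 mm behind the grasp point.
Start: joints at [-66.75, 18.312, 89.639, -0, 72.044, -1.146], TCP at [0.238, -0.524, 0.214] pointing down, gripper open.
Joint ranges: [-177.97, 177.97], [-48.28, 115.42], [12.27, 149.76], [-77.06, 257.06], [2.81, 150.46], [-146.56, 146.56]. Speed limits (degrees/s): [147.25, 147.25, 180, 180, 180, 180].

### API

Orientations are given as a 3x3 rotation matrix whose columns are the frame's x, y, z axes.
In Python, from station import r, imaging, job gives the robot as it stands. The module is installed in compiled form; this text tells all that it offers.
- The arm moves only by the tool play_rows, never from a script. Its argument "steps" is one flat list of numbers, 4 for each row, row after row: the shift along the tool's x, y, z in units of 500 mm (1.0 is 500 mm), then the turn about the tool's z in units of 120 degrees (1.0 is 120 degrees). In form: [tx, ty, tz, twist, tx, ty, tz, twist, ...]. A call has 1 to 20 rows; each row is the pose to reach, as a shift and turn from the pose commanded when the call began, along the tool's axes at that moment; what a row does not reach only later rows make up. A row lasts 1/8 s, in which the tool goes at most 62.5 mm and 10.7 degrees, less where a joint would pass 70% of its speed; a pose out of reach is approached as far as the arm can. A call with a number of a shift or a turn outside -1 to 1 is refused whole. A call with a gripper value outside its range is refused whole. "grip" is the opening, from -1 (shut) to 1 (fully open), set as the call begins (left out, the last holds). The fingers move at their own pace and stop on an object; "grip_force" is the grip in N (left out, the last holds). Time passes only in rows, so rows that repeat a pose let the fingers close. It gives the time, the measured TCP pose, the force, the opening and the grip force at its end, in the units of the state.
- r.sense(): the state, without advancing time (a new reading comes with each control period).
- imaging.get_image(name): name is "side" or "top" or "wrist"; returns a dict with "color" (480x640x3 uint8, red, green, blue), "fx", "fy", "cx", "cy" (pixels), "world_to_cam" (4x4, takes a point from world to camera coordinates); the wrist camera has in their place "hand_eye" (4x4, takes a point from camera to tool coordinates, whose origin is the TCP and whose axes are the flange's). Camera axes: x right, y up, looking along -z (the intrinsics and any distortion apply to the point x, -y, -z); pixel columns grow to the right and rows downward; lengths in m; the calibration is good to about 2 mm. A picture is of the moment at which its call begins: read the wrist's pose just before it. There is no depth.
- job.sign_off(): hands the job in; it is judged then, once.
The state is a dict: "time": time; "qpos": joint angles; "joint_velocities": joint speeds; "effort": joint torques, N m; "eef_pos": TCP position; "tool_rot": TCP orientation; "wrist_force": force on the tool from outside, world axes, zero at the start; "torque": the same for the moment, N m; "finger_gap": finger opening in m; "grip_force": force on a finger pad.
Only numpy, scipy, OpenCV 4.12 (cv2) and the standard library are available. Lean on these libraries where they do the work, as an engineer would, in place of code of your own. Each camera call takes 0.05 s, during which the arm holds its last target. There are 200 camera calls.

### The job

Get the dauber inked for the next cookie: slide the cover of the slanted ink pot fully open, take the dauber from its stand and put its tip down into the pot, pressing gently on the sprung felt pad inside until the pad gives a little (several millimetres, never squashed down hard) and keeping it pressed for about half a second. Then lower the dauber back into its stand so that it hangs upright on its collar, let go and leave the cover open. Do not disturb the other things on the table.

Things in the scene. Friction and masses are not known exactly. Their poses are not given: they have to be found in the camera images.
- station: White stand fixed to the table that carries the slanted ink pot; it may stand left or right of the middle. Foot plate 150 x 150 mm, 12 mm high, centred 10 mm in x and 15 mm in y from the origin; about 150 mm high with the pot and its cover. Origin: on the table. +z up; the pot leans towards -x, which points towards the robot and to its right (yaw 0.4 to 1.0 rad).
- pot: Ink pot, fixed in the stand. Origin: centre of its mouth, on the upper face of a flat slanted plate, 115 mm above the table. Mouth and straight bore: 24 mm in diameter. +z: bore axis, out of the mouth, leaning 36 degrees from vertical, towards the robot and to its right. +y: level, along the cover's track. Plate: x -31 to 31, y -36 to 82 mm, with 5 mm high rails along its two long edges.
- cover (a joint): Position of the pot's sliding cover along the pot's +y (m): 0 = mouth covered, 0.052 = fully open at the end stop. Starts at 0 to 0.012; takes about 1.5 N to slide and stays where it is left. The cover is a flat steel plate, 42 (x) x 40 (y) mm, its upper side 5 mm above the pot's face plate, with an upright black grip in its middle.
- cover_grip (a point): Centre of the top of the cover's black grip, a plain block standing out along the pot's +z: 26 mm long along the pot's x, 10 mm thick along the pot's y; its top is 33 mm above the face plate and 28 mm above the cover plate. Axes as pot. It can be pushed, or pinched across y with the gripper tilted like the bore.
- pad (a joint): How far the felt pad in the pot (brown flat disc, 23 mm, square to the bore) is pressed in along the bore (m); 0 = at rest, at a stop at 0.016. Spring of 500 N/m: 3 mm takes 1.5 N, 12 mm takes 6 N; it springs back. At rest its face lies 38 to 58 mm below the mouth, different each time and not reported: it must be felt for.
- dauber: Dauber, 157 mm long, 35 to 70 g. Origin: end of its rounded tip; +z towards the handle. Round shaft 12 mm in diameter from 0 to 85 mm, flat collar 34 mm in diameter from 85 to 91 mm, square wooden handle 16 x 16 mm (flats square to its x and y) from 91 to 157 mm. It starts hanging upright in the holder, yaw within 40 degrees of the holder's.
- holder: White upright stand for the dauber, fixed to the table: foot disc 84 mm across, 10 mm high; tube 32 mm outside, 22 mm bore, 100 mm high, inner floor at 6 mm. Origin: centre of its underside, on the table; +z up. With the dauber in place its collar rests on the rim and its tip is 15 mm above this origin.
- jar: Bystander: small closed jar, 48 mm in diameter, 55 mm high. Origin: centre of its underside.
- cookie: Bystander: iced heart-shaped cookie about 65 mm across, 11 mm thick, lying flat. Origin: centre of its underside.
- bottle: Bystander: water bottle, 60 mm in diameter, 170 mm high, standing. Origin: centre of its underside.
- tray: Bystander: shallow open tray of cookies, 120 x 190 mm, 35 mm high. Origin: centre of its underside.
There are look-alikes about, which are no part of the job. Of the things that look like the dauber, the middle-sized one is meant.

How it is judged:
By the outcome, as a careful person would: the job done as asked, in the order asked, and still so for the second after the job is handed in, with the robot touching nothing.
It also fails if it takes over 61 s, if anything falls off the work surface, if the arm or the gripper's body presses on something with over 40 N, if the wrist force passes 120 N, or if a joint passes its speed limit or range.

## Working session

There is one attempt and no reset: what is moved stays moved. The work goes in short steps, Python scripts to look and compute and a tool call to move; the robot and the scene stay as the last step left them, time stands still between calls to the robot, and variables do not carry over. Pictures are saved under pics/ and viewed, at most 10 in all, crops included, and the job is handed in when it is done.

Besides the shell and the picture viewer there is one more tool, called as name(argument=value, ...) on one line, values as JSON. play_rows: Moves the arm, as the interface text tells. Shifts and turns lie within -1 to 1; 1 stands for 500 mm of shift or 120 degrees of turn. Its arguments: {"type":"object","properties":{"steps":{"type":"array"},"grip":{"type":"number"},"grip_force":{"type":"number"}},"required":["steps"]}

```bash
mkdir -p pics
cat > h.py <<'E'
import numpy as np, cv2
from station import r, imaging, job
def shot(name,fn=None):
    s=r.sense(); d=imaging.get_image(name)
    if 'world_to_cam' in d: M=np.linalg.inv(np.array(d['world_to_cam']))
    else:
        T=np.eye(4);T[:3,:3]=s['tool_rot'];T[:3,3]=s['eef_pos'];M=T@np.array(d['hand_eye'])
    d['M']=M
    if fn: cv2.imwrite('pics/'+fn,d['color'][:,:,::-1])
    return d
def ray(d,u,v):
    M=d['M'];q=np.array([(u-d['cx'])/d['fx'],-(v-d['cy'])/d['fy'],-1.])
    w=M[:3,:3]@q;return M[:3,3],w/np.linalg.norm(w)
def onz(d,u,v,z):
    o,w=ray(d,u,v);return o+w*(z-o[2])/w[2]
def tri(*obs):
    A=np.zeros((3,3));b=np.zeros(3);P=[]
    for d,u,v in obs:
        o,w=ray(d,u,v);Q=np.eye(3)-np.outer(w,w);A+=Q;b+=Q@o;P.append((o,Q))
    x=np.linalg.solve(A,b);return x,[np.linalg.norm(Q@(x-o))*1000 for o,Q in P]
def proj(d,p):
    c=np.linalg.inv(d['M'])@np.append(p,1);return np.array([d['cx']+d['fx']*c[0]/-c[2],d['cy']-d['fy']*c[1]/-c[2]])
E
python3 - <<'E'
from h import *
a=shot('side','s.png');b=shot('top','t.png');c=shot('wrist','w.png')
for d in (a,b,c): print({k:v for k,v in d.items() if k not in('color','world_to_cam')}, )
s=r.sense();print(s['wrist_force'],s['finger_gap'],s['time'],np.round(s['tool_rot'],3))
import pickle;pickle.dump((a,b),open('st.pkl','wb'))
E
```

```text
{'fx': 486.5708981113396, 'fy': 486.5708981113396, 'cx': 317.20786463044374, 'cy': 246.8195238233415, 'M': array([[-9.99852490e-01, -6.23559429e-04, -1.71641955e-02,
         5.83376624e-01],
       [-1.36891076e-02, -5.74632908e-01,  8.18296785e-01,
         8.95564157e-01],
       [-1.03733683e-02,  8.18411041e-01,  5.74539608e-01,
         6.73612680e-01],
       [ 0.00000000e+00,  0.00000000e+00,  0.00000000e+00,
         1.00000000e+00]])}
{'fx': 449.5046475889273, 'fy': 449.5046475889273, 'cx': 319.4778099734205, 'cy': 237.2618035741187, 'M': array([[-0.01419602,  0.99585807, -0.08980637,  0.53461936],
       [-0.99940664, -0.01695057, -0.02998413,  0.08376586],
       [-0.03138221,  0.08932742,  0.99550779,  1.05450035],
       [ 0.        ,  0.        ,  0.        ,  1.        ]])}
{'fx': 368.1683492729696, 'fy': 368.1683492729696, 'cx': 318.3097894098331, 'cy': 242.61783180600253, 'hand_eye': array([[-1.40102934e-03,  9.59950253e-01,  2.80167002e-01,
         7.98271728e-02],
       [ 9.99999018e-01,  1.34977715e-03,  3.75879569e-04,
        -1.65436424e-04],
       [-1.73373290e-05,  2.80167253e-01, -9.59951202e-01,
        -1.70537867e-01],
       [ 0.00000000e+00,  0.00000000e+00,  0.00000000e+00,
         1.00000000e+00]]), 'M': array([[ 0.41177309,  0.87460732,  0.25593936,  0.31004139],
       [-0.9112851 ,  0.39567453,  0.11402249, -0.49038719],
       [-0.00154378, -0.28018512,  0.95994475,  0.38374035],
       [ 0.        ,  0.        ,  0.        ,  1.        ]])}
[-0.16818551  0.27353464 -1.67702897] 0.09118564264772394 0.15 [[ 0.911  0.413 -0.001]
 [ 0.413 -0.911  0.001]
 [ 0.    -0.001 -1.   ]]
```

View pics/s.png

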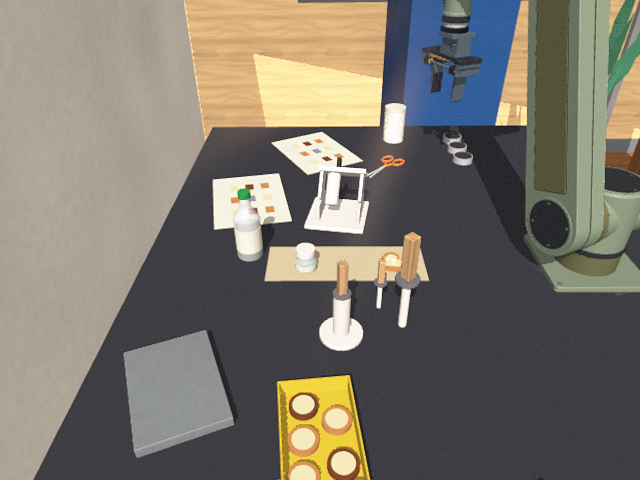

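View pics/t.png

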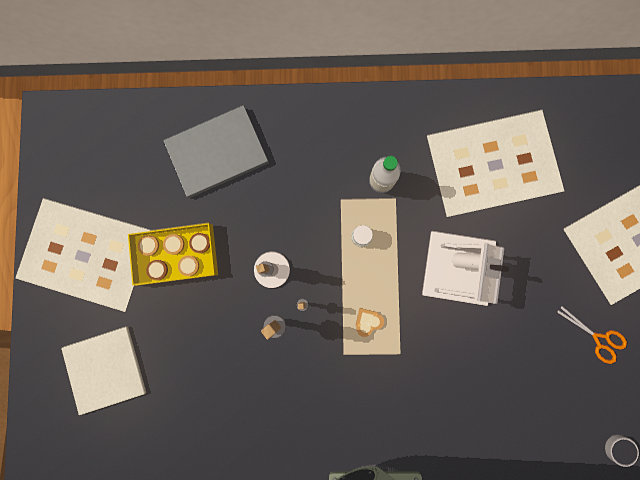

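Dauber-like things in the top view: one in the holder (265,268), a small one at (302,305), a big one at (272,328). The one in the holder is middle-sized. Bottle (385,172), jar (362,236), cookie (370,321), tray (172,253), station (465,268). I'll enlarge the station and the daubers.

Run:
```python
from h import *
a=cv2.imread('pics/s.png');b=cv2.imread('pics/t.png')
f=lambda i,x,y,w,h:cv2.resize(i[y:y+h,x:x+w],(400,300),interpolation=cv2.INTER_CUBIC)
cv2.imwrite('pics/c1.png',np.vstack([np.hstack([f(a,280,145,120,90),f(b,410,220,120,90)]),np.hstack([f(a,300,225,160,120),f(b,235,240,120,90)])]))
```

```text
(no output)
```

View pics/c1.png

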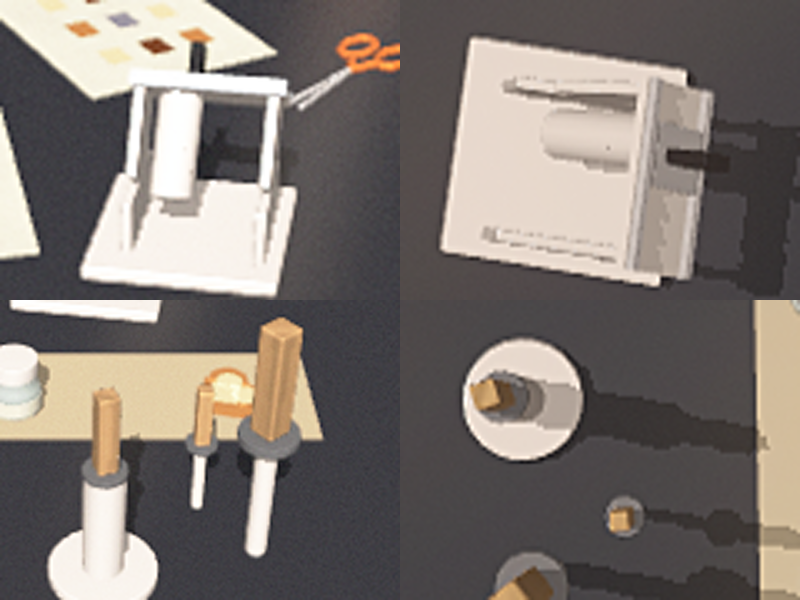

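View pics/w.png

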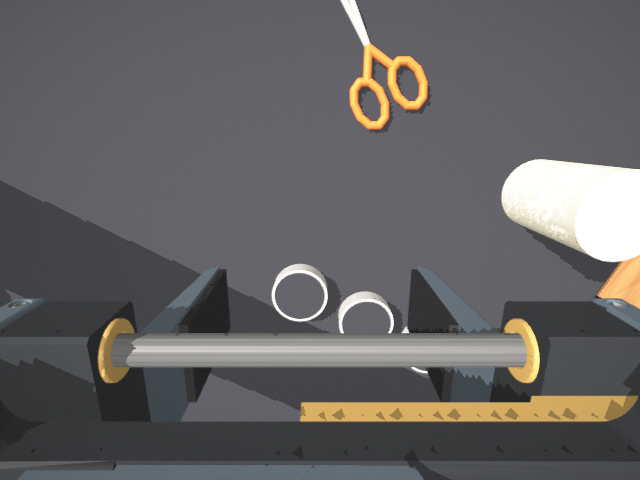

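The enlarged crop confirms the choice. The dauber in the white stand is middle-sized (side handle 343,278), the small one is at (381,272) and the big one at (410,257), both standing free on the table. The plate leans to image right in the top view, and the black grip is at about (500,267). I'll move the wrist camera over the station.

play_rows(steps=[0,0,-0.12,0,0.1,-0.04,-0.17,0.08,0.2,-0.08,-0.17,0.16,0.3,-0.13,-0.17,0.24,0.4,-0.17,-0.17,0.27,0.5,-0.21,-0.17,0.27,0.6,-0.25,-0.17,0.27,0.66,-0.28,-0.17,0.27,0.66,-0.28,-0.17,0.27,0.66,-0.28,-0.17,0.27], grip=-1)

```text
time: 1.4
eef_pos: [0.4797, -0.2602, 0.2987]
tool_rot: [[0.99, -0.139, -0.001], [-0.139, -0.99, -0.0], [-0.001, 0.0, -1.0]]
wrist_force: [-1.0, -0.2, -0.2]
finger_gap: 0.0004
grip_force: 0.0
```

Run:
```python
from h import *
import pickle
c=shot('wrist','w2.png');pickle.dump(c,open('w2.pkl','wb'))
s=r.sense();print(s['eef_pos'],np.round(s['tool_rot'],3),s['qpos'],s['finger_gap'])
```

```text
[ 0.4795684  -0.26055634  0.29880945] [[ 0.99  -0.14  -0.001]
 [-0.14  -0.99  -0.   ]
 [-0.001  0.    -1.   ]] [-2.97022976e+01  1.32964371e+01  8.45321085e+01 -3.43281901e-02
  8.21929777e+01  6.83587077e+01] 0.0006786939645127796
```

View pics/w2.png

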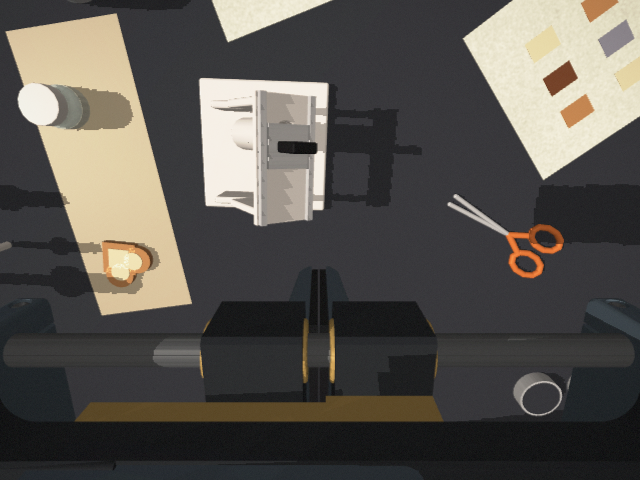

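The wrist view shows the station clearly: plate edges from (258,90)/(315,97) to (258,224)/(310,219), grip at (297,147), foot corners (201,79), (327,82), (206,206), (327,210). I'll take a second viewpoint for triangulation.

play_rows(steps=[0.1,0.1,0,0,0.14,0.16,0,0,0.14,0.16,0,0,0.14,0.16,0,0])

```text
time: 1.95
eef_pos: [0.5373, -0.3493, 0.2987]
tool_rot: [[0.99, -0.141, -0.001], [-0.141, -0.99, 0.001], [-0.001, -0.001, -1.0]]
wrist_force: [-1.0, 0.4, 0.2]
finger_gap: 0.0001
grip_force: 0.0
```

```bash
python3 - <<'E'
from h import *
import pickle
c=shot('wrist','w3.png');pickle.dump(c,open('w3.pkl','wb'))
w2=pickle.load(open('w2.pkl','rb'))
x,e=tri((w2,297,147),);
E
python3 - <<'E'
from h import *
import pickle
w2=pickle.load(open('w2.pkl','rb'));c=pickle.load(open('w3.pkl','rb'))
g=onz(w2,270,147,.11);p=proj(c,g).astype(int);print(p)
a=cv2.imread('pics/w2.png');b=cv2.imread('pics/w3.png')
f=lambda i,x,y:cv2.resize(i[y:y+150,x:x+140],(560,600),interpolation=cv2.INTER_CUBIC)
x,y=max(0,p[0]-75),max(0,p[1]-75);print(x,y)
cv2.imwrite('pics/c2.png',cv2.resize(np.hstack([f(a,195,75),f(b,x,y)]),(800,428)))
E
```

```text
[192 219]
117 144
```

View pics/c2.png

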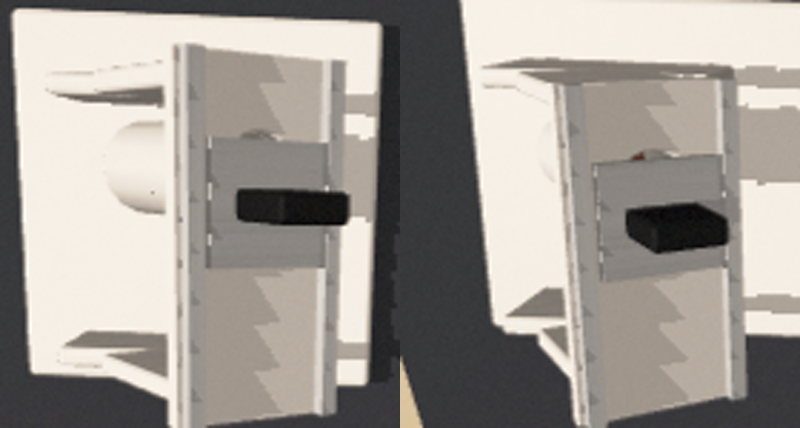

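Run:
```python
from h import *
import pickle
w2=pickle.load(open('w2.pkl','rb'));w3=pickle.load(open('w3.pkl','rb'))
L=lambda X,Y:(w2,195+X/2.857-.3,75+Y/2.857-.3)
R=lambda X,Y:(w3,117+(X-400)/2.857-.3,144+Y/2.857-.3)
P={}
for n,l,q in [('upN',(173,43),(553,83)),('loN',(345,60),(736,80)),('upP',(168,428),(576,428)),('loP',(333,413),(746,398)),
 ('c1',(207,137),(594,165)),('c2',(328,143),(722,155)),('c3',(326,268),(725,267)),('c4',(207,268),(602,282)),('footNl',(13,10),(462,0)),('footbl',(32,373),(497,322)),('gt',(348,192),(727,217)),('gt2',(348,224),(728,245))]:
    x,e=tri(L(*l),R(*q));P[n]=x;print(n,np.round(x,4),np.round(e,1))
for a,b in [('upN','upP'),('loN','loP'),('upN','loN'),('upP','loP'),('c1','c4'),('c2','c3'),('c1','c2'),('c4','c3')]:
    d=P[b]-P[a];print(a,b,np.round(d,4),round(np.linalg.norm(d)*1000,1))
```

```text
upN [ 0.6028 -0.2231  0.1327] [0.1 0.1]
loN [ 0.5937 -0.2733  0.1025] [0. 0.]
upP [ 0.4862 -0.1993  0.1302] [0.8 0.8]
loP [ 0.4776 -0.2524  0.1016] [0.3 0.3]
c1 [ 0.5752 -0.228   0.129 ] [0.1 0.1]
c2 [ 0.5692 -0.264   0.1053] [0.2 0.2]
c3 [ 0.5296 -0.2573  0.1072] [0.5 0.5]
c4 [ 0.5361 -0.221   0.129 ] [0.2 0.2]
footNl [ 0.6374 -0.1475  0.0192] [1. 1.]
footbl [ 0.4933 -0.1155  0.0012] [0.3 0.3]
gt [ 0.553  -0.2687  0.1339] [0.2 0.2]
gt2 [ 0.5437 -0.2673  0.1343] [0. 0.]
upN upP [-0.1166  0.0238 -0.0025] 119.0
loN loP [-0.1161  0.0209 -0.0009] 118.0
upN loN [-0.0091 -0.0502 -0.0302] 59.3
upP loP [-0.0086 -0.0531 -0.0286] 60.9
c1 c4 [-0.0391  0.0071 -0.    ] 39.8
c2 c3 [-0.0396  0.0067  0.0019] 40.2
c1 c2 [-0.006  -0.036  -0.0236] 43.5
c4 c3 [-0.0065 -0.0363 -0.0217] 42.8
```

play_rows(steps=[0.07,-0.1,0.05,0.022,0.07,-0.185,0.12,0.022,0.07,-0.185,0.2,0.022,0.07,-0.185,0.26,0.022,0.07,-0.185,0.31,0.022,0.07,-0.185,0.345,0.022,0.07,-0.185,0.345,0.022])

```text
time: 2.88
eef_pos: [0.585, -0.2615, 0.1258]
tool_rot: [[0.983, -0.184, -0.002], [-0.184, -0.983, 0.001], [-0.002, -0.001, -1.0]]
wrist_force: [0.2, -0.1, 0.1]
finger_gap: 0.0004
grip_force: 0.0
```

play_rows(steps=[-0.02,0,0,0,-0.03,0,0,0,-0.045,0,0,0,-0.06,0,0,0,-0.075,0,0,0,-0.09,0,0,0,-0.1,0,0,0,-0.104,0,0,0,-0.106,0,0,0])

```text
time: 4.0
eef_pos: [0.5338, -0.2524, 0.1264]
tool_rot: [[0.983, -0.185, 0.0], [-0.185, -0.983, -0.0], [0.0, 0.0, -1.0]]
wrist_force: [1.9, -0.5, 1.1]
finger_gap: 0.0006
grip_force: 0.8
```

play_rows(steps=[-0.004,0,0,0,-0.006,0,0,0,-0.008,0,0,0,-0.01,0,0,0])

```text
time: 4.5
eef_pos: [0.5306, -0.2518, 0.1266]
tool_rot: [[0.983, -0.185, 0.004], [-0.185, -0.983, -0.001], [0.004, 0.0, -1.0]]
wrist_force: [6.2, -1.9, -3.0]
finger_gap: 0.0004
grip_force: 3.5
```

play_rows(steps=[-0.004,0,0,0,-0.004,0,0,0])

```text
time: 4.75
eef_pos: [0.5305, -0.2517, 0.1267]
tool_rot: [[0.983, -0.185, 0.008], [-0.185, -0.983, -0.002], [0.008, 0.0, -1.0]]
wrist_force: [10.1, -2.4, -5.0]
finger_gap: 0.0004
grip_force: 5.0
```

The cover is on its end stop: the force rises with no travel. I'll back off, then view the mouth from two places.

play_rows(steps=[0.02,0,0,0,0.03,0,0,0,0.03,0,-0.1,0,0.03,0,-0.2,0,-0.02,0,-0.3,0,-0.1,0.02,-0.344,0,-0.1,0.02,-0.344,0,-0.1,0.02,-0.344,0], grip=1)

```text
time: 5.75
eef_pos: [0.4758, -0.2514, 0.2978]
tool_rot: [[0.983, -0.185, -0.001], [-0.185, -0.983, 0.001], [-0.001, -0.001, -1.0]]
wrist_force: [-0.5, 0.7, 0.1]
finger_gap: 0.0778
grip_force: 0.0
```

Run:
```python
from h import *
import pickle
c=shot('wrist','w4.png');pickle.dump(c,open('w4.pkl','wb'))
```

play_rows(steps=[0.06,0.05,0,0,0.12,0.1,0,0,0.12,0.13,0,0,0.12,0.13,0,0])

```text
time: 6.3
eef_pos: [0.5225, -0.3269, 0.2967]
tool_rot: [[0.983, -0.186, -0.003], [-0.186, -0.983, 0.002], [-0.003, -0.001, -1.0]]
wrist_force: [0.0, 1.0, 0.2]
finger_gap: 0.0911
grip_force: 0.0
```

Run:
```python
from h import *
import pickle
a=pickle.load(open('w4.pkl','rb'));b=shot('wrist','w5.png');pickle.dump(b,open('w5.pkl','wb'))
m=np.array([.563,-.2395,.115]);out=[]
for d,n in((a,'a'),(b,'b')):
    p=proj(d,m);x,y=np.round(p).astype(int)-[40,40];x=max(0,x);y=max(0,y);print(n,p,x,y)
    out.append(cv2.resize(d['color'][y:y+80,x:x+80,::-1],(400,400),interpolation=cv2.INTER_CUBIC))
cv2.imwrite('pics/c3.png',np.hstack(out))
```

```text
a [288.59067869 130.61677077] 249 91
b [221.90430563 195.48876474] 182 155
```

View pics/c3.png

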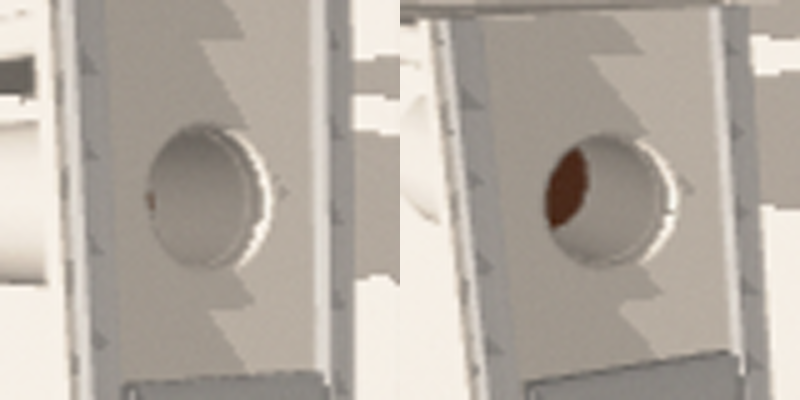

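```bash
cat >> h.py <<'E'
th=np.radians(36);YV=np.array([-.982,.187,0]);YV/=np.linalg.norm(YV)
XS=np.array([YV[1],-YV[0],0]);ZP=np.array([0,0,np.cos(th)])-np.sin(th)*XS;XP=np.cross(YV,ZP)
RP=np.column_stack([XP,YV,ZP])
E
python3 - <<'E'
from h import *
import pickle
a=pickle.load(open('w4.pkl','rb'));b=pickle.load(open('w5.pkl','rb'))
A=lambda X,Y:(a,249+(X+.5)/5-.5,91+(Y+.5)/5-.5)
B=lambda X,Y:(b,182+(X-400+.5)/5-.5,155+(Y+.5)/5-.5)
m,e=tri(A(210,197),B(611,201));print('mouth',m.round(4),e,RP.round(3))
for l,q in[((128,385),(527,385)),((325,372),(735,352))]:
    x,e=tri(A(*l),B(*q));print('cov',x.round(4),np.round(e,1),'pot',(RP.T@(x-m)*1000).round(1))
for q in[(587,155),(588,172),(583,195),(572,215)]:
    o,w=ray(*B(*q));o=RP.T@(o-m);w=RP.T@w
    A2=w[0]**2+w[1]**2;h=(o[:2]@w[:2]);c=o[:2]@o[:2]-.0117**2
    t=(-h+np.sqrt(h*h-A2*c))/A2;print(((o+t*w)*1000).round(1))
# dauber rough from stereo top/side
import pickle
s,t=pickle.load(open('st.pkl','rb'))
for n,u,v in(('foot',271,270),('bigfoot',302,305),('big',272,328)):print(n,onz(t,u,v,.01).round(3))
x,e=tri((t,263.5,267.5),(s,343,264));print('handle top',x.round(4),e)
x,e=tri((t,268,330),(s,412,237));print('big top',x.round(4),e)
x,e=tri((t,302,305),(s,382,260));print('small top',x.round(4),e)
E
```

```text
mouth [ 0.5632 -0.2414  0.1146] [np.float64(0.03991554664141282), np.float64(0.03991554664128648)] [[ 0.151 -0.982 -0.11 ]
 [ 0.795  0.187 -0.577]
 [ 0.588  0.     0.809]]
cov [ 0.5339 -0.2211  0.1299] [0.1 0.1] pot [20.7 32.6  3.9]
cov [ 0.5279 -0.2558  0.1064] [0.3 0.3] pot [-21.6  32.    5.6]
[-11.1  -3.6 -39.9]
[-11.7   0.2 -41.6]
[-10.5   5.1 -42.4]
[ -7.4   9.  -41.6]
foot [0.554 0.229 0.01 ]
bigfoot [0.473 0.158 0.01 ]
big [0.421 0.227 0.01 ]
handle top [0.5549 0.2226 0.1648] [np.float64(1.6705311864151482), np.float64(1.670531186415204)]
big top [0.438  0.2075 0.2107] [np.float64(1.402905813979435), np.float64(1.4029058139794512)]
small top [0.4776 0.1502 0.1195] [np.float64(1.633739169657351), np.float64(1.6337391696573171)]
```

The mouth is at (0.563,-0.241,0.115). The cover's edge lies 32 mm from it, so the cover is fully open (52 mm). The visible brown pad lies about 41 mm deep. Next is a look at the holder.

play_rows(steps=[-0.01,-0.1,-0.02,-0.08,-0.03,-0.22,-0.02,-0.16,-0.05,-0.34,-0.02,-0.24,-0.07,-0.46,-0.02,-0.32,-0.09,-0.58,-0.02,-0.4,-0.1,-0.7,-0.02,-0.48,-0.12,-0.82,-0.02,-0.56,-0.138,-0.945,-0.02,-0.64,-0.138,-0.945,-0.02,-0.72,-0.138,-0.945,-0.02,-0.75,-0.138,-0.945,-0.02,-0.75,-0.138,-0.945,-0.02,-0.75])

```text
time: 7.85
eef_pos: [0.5418, 0.1506, 0.3087]
tool_rot: [[0.186, 0.983, 0.0], [0.983, -0.186, 0.0], [0.0, 0.0, -1.0]]
wrist_force: [-0.2, -0.3, -0.3]
finger_gap: 0.0917
grip_force: 0.0
```

Run:
```python
from h import *
import pickle
c=shot('wrist','w6.png');pickle.dump(c,open('w6.pkl','wb'))
```

play_rows(steps=[0.06,0.06,0,0,0.1,0.12,0,0,0.1,0.14,0,0,0.1,0.14,0,0])

```text
time: 8.4
eef_pos: [0.6203, 0.186, 0.3079]
tool_rot: [[0.186, 0.983, -0.001], [0.983, -0.186, -0.001], [-0.001, -0.001, -1.0]]
wrist_force: [-0.4, -0.1, -1.5]
finger_gap: 0.0911
grip_force: 0.0
```

Run:
```python
from h import *
import pickle
a=pickle.load(open('w6.pkl','rb'));b=shot('wrist','w7.png');pickle.dump(b,open('w7.pkl','wb'))
m=np.array([.555,.2225,.13]);out=[]
for d,n in((a,'a'),(b,'b')):
    p=proj(d,m);x,y=np.round(p).astype(int)-[65,65];x=max(0,x);y=max(0,y);print(n,p,x,y)
    out.append(cv2.resize(d['color'][y:y+130,x:x+130,::-1],(400,400),interpolation=cv2.INTER_CUBIC))
cv2.imwrite('pics/c4.png',np.hstack(out))
```

```text
a [317.59083724 142.74819058] 253 78
b [243.76769354 196.41847864] 179 131
```

View pics/c4.png

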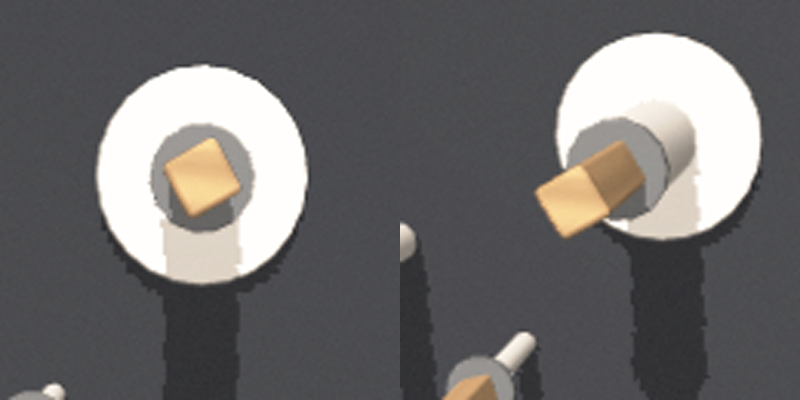

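Run:
```python
from h import *
import pickle
a=pickle.load(open('w6.pkl','rb'));b=pickle.load(open('w7.pkl','rb'));k=130/400
A=lambda X,Y:(a,253+(X+.5)*k-.5,78+(Y+.5)*k-.5)
B=lambda X,Y:(b,179+(X-400+.5)*k-.5,131+(Y+.5)*k-.5)
P=[]
for l,q in[((165,169),(535,193)),((215,138),(583,166)),((240,187),(612,210)),((189,217),(567,238))]:
    x,e=tri(A(*l),B(*q));P.append(x);print(x.round(4),np.round(e,1))
P=np.array(P);c=P.mean(0);print('c',c.round(4))
for i in range(4):
    d=P[(i+1)%4]-P[i];print(np.degrees(np.arctan2(d[1],d[0]))%90,np.linalg.norm(d))
print('collar',tri(A(202,177),B(617,168)));print('foot',onz(*A(202,174.5),.01),onz(*B(660,136),.01))
s=r.sense();print(s['eef_pos'],s['qpos'])
```

```text
[0.5477 0.2329 0.1707] [0.3 0.3]
[0.562  0.2378 0.1699] [0. 0.]
[0.5663 0.2244 0.1677] [0.1 0.1]
[0.5517 0.2192 0.1663] [0.3 0.3]
c [0.5569 0.2286 0.1686]
18.746237707655627 0.01518979193963593
17.84912247044963 0.014229653769654247
19.820710956547913 0.015633959602158132
16.277970693522917 0.01500184238153913
collar (array([0.55683052, 0.22905743, 0.10215624]), [np.float64(0.16831219452720128), np.float64(0.1683121945272737)])
foot [0.55710312 0.22983462 0.01      ] [0.55785206 0.22996573 0.01      ]
[0.61980612 0.18600866 0.3083756 ] [ 1.56905826e+01  2.30405996e+01  6.91131273e+01 -7.59487618e-03
  8.79085149e+01  2.63881757e+01]
```

play_rows(steps=[0.03,-0.08,0,-0.08,0.061,-0.139,0.04,-0.16,0.061,-0.139,0.1,-0.241,0.061,-0.139,0.15,-0.241,0.061,-0.139,0.22,-0.241,0.061,-0.139,0.28,-0.241,0.061,-0.139,0.33,-0.241,0.061,-0.139,0.349,-0.241,0.061,-0.139,0.349,-0.241])

```text
time: 9.57
eef_pos: [0.5573, 0.2292, 0.1343]
tool_rot: [[-0.313, 0.95, -0.0], [0.95, 0.313, -0.0], [-0.0, -0.0, -1.0]]
wrist_force: [0.6, -0.3, 0.6]
finger_gap: 0.0912
grip_force: 0.0
```

play_rows(steps=[0,0,0,0,0,0,0,0,0,0,0,0,0,0,0,0,0,0,0,0,0,0,0,0,0,0,0,0,0,0,0,0], grip=-1, grip_force=8)

```text
time: 10.58
eef_pos: [0.5577, 0.2295, 0.1339]
tool_rot: [[-0.314, 0.95, -0.0], [0.95, 0.314, -0.0], [-0.0, -0.0, -1.0]]
wrist_force: [0.3, -0.2, -0.7]
finger_gap: 0.0157
grip_force: 8.0
```

play_rows(steps=[0,0,-0.03,0,0,0,-0.1,0,0,0,-0.2,0,0,0,-0.3,0,-0.04,-0.01,-0.3,0,-0.12,-0.04,-0.3,0.04,-0.22,-0.07,-0.3,0.1,-0.32,-0.1,-0.3,0.16,-0.42,-0.13,-0.3,0.2,-0.52,-0.165,-0.3,0.2425,-0.62,-0.2,-0.3,0.2425,-0.72,-0.23,-0.3,0.2425,-0.8,-0.255,-0.3,0.2425,-0.86,-0.273,-0.3,0.2425,-0.89,-0.282,-0.28,0.2425,-0.896,-0.284,-0.26,0.2425,-0.896,-0.284,-0.26,0.2425,-0.896,-0.284,-0.26,0.2425])

```text
time: 12.82
eef_pos: [0.5635, -0.2392, 0.2641]
tool_rot: [[0.186, 0.982, 0.0], [0.982, -0.186, 0.0], [0.0, -0.0, -1.0]]
wrist_force: [0.6, -0.4, -0.9]
finger_gap: 0.0159
grip_force: 8.0
```

Run:
```python
from h import *
s=r.sense();print(s['eef_pos'],s['wrist_force'],s['finger_gap'],s['qpos'][5])
b=shot('side','s8.png');t=shot('top')
m=np.array([.5632,-.2414,.1146]);o=[]
for d,w in((b,120),(t,120)):
    x,y=proj(d,m+[0,0,.06]).astype(int)-[60,60];x=max(x,0);y=max(y,0);print(x,y)
    o.append(cv2.resize(d['color'][y:y+w,x:x+w,::-1],(400,400),interpolation=cv2.INTER_CUBIC))
cv2.imwrite('pics/c5.png',np.hstack(o))
```

```text
[ 0.56354133 -0.23924486  0.26405727] [ 0.6199292  -0.44315985 -0.88026802] 0.01589994826989425 -13.345132335469746
273 88
441 200
```

View pics/c5.png

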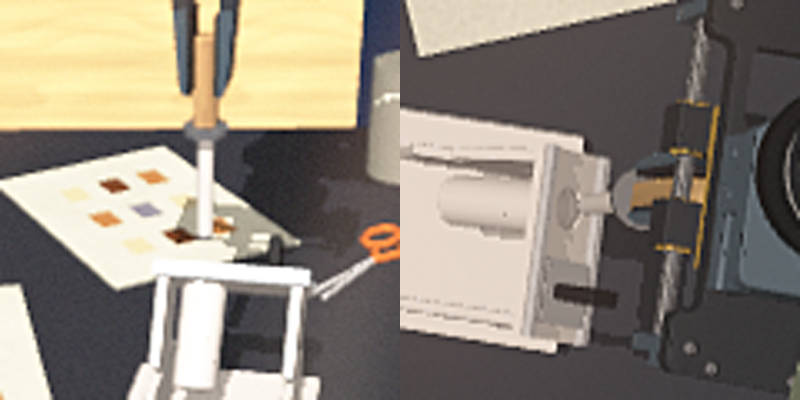

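The dauber hangs upright over the mouth. The gripper only stays vertical, so the dauber has to pivot in the pinch (tool y lies along the level pot y). I'll lower the tip slightly into the mouth, then swing the hand in an arc.

play_rows(steps=[-0.002,0,0.03,0,-0.002,0,0.05,0,-0.002,0,0.07,0,-0.002,0,0.081,0,-0.002,0,0.081,0])

```text
time: 13.55
eef_pos: [0.563, -0.2413, 0.2229]
tool_rot: [[0.188, 0.982, -0.001], [0.982, -0.188, 0.0], [0.0, -0.001, -1.0]]
wrist_force: [0.3, 0.2, -0.5]
finger_gap: 0.0161
grip_force: 8.0
```

play_rows(steps=[-0.009,0,0.002,0,-0.018,0,0.003,0,-0.028,0,0.005,0,-0.037,0,0.007,0,-0.037,0,0.007,0])

```text
time: 14.18
eef_pos: [0.5597, -0.2602, 0.22]
tool_rot: [[0.188, 0.982, 0.0], [0.982, -0.188, -0.001], [-0.001, 0.0, -1.0]]
wrist_force: [0.4, 0.1, 0.5]
finger_gap: 0.0158
grip_force: 8.0
```

play_rows(steps=[-0.009,0,0.003,0,-0.018,0,0.006,0,-0.027,0,0.009,0,-0.036,0,0.013,0,-0.045,0,0.018,0,-0.054,0,0.023,0,-0.063,0,0.028,0,-0.071,0,0.033,0,-0.071,0,0.033,0])

```text
time: 15.3
eef_pos: [0.5528, -0.2948, 0.203]
tool_rot: [[0.188, 0.982, -0.001], [0.982, -0.188, -0.0], [-0.0, -0.001, -1.0]]
wrist_force: [0.7, -0.1, -0.2]
finger_gap: 0.0159
grip_force: 8.0
```

play_rows(steps=[-0.008,0,0.006,0,-0.017,0,0.012,0,-0.025,0,0.018,0,-0.033,0,0.025,0,-0.041,0,0.03,0,-0.041,0,0.03,0])

```text
time: 16.05
eef_pos: [0.549, -0.315, 0.188]
tool_rot: [[0.188, 0.982, -0.001], [0.982, -0.188, -0.0], [-0.0, -0.001, -1.0]]
wrist_force: [0.8, -0.3, -0.3]
finger_gap: 0.0161
grip_force: 8.0
```

Run:
```python
from h import *
s=r.sense();print(s['eef_pos'],s['wrist_force'],s['torque'],s['finger_gap'],s['qpos'][5])
b=shot('side','s9.png');t=shot('top','t9.png')
m=np.array([.5632,-.2414,.1146]);o=[]
for d,w in((b,100),(t,100)):
    x,y=proj(d,m+[0,-.05,.06]).astype(int)-[50,50];x=min(x,540)
    print(x,y);o.append(cv2.resize(d['color'][y:y+w,x:x+w,::-1],(400,400),interpolation=cv2.INTER_CUBIC))
cv2.imwrite('pics/c6.png',np.hstack(o))
```

```text
[ 0.54897733 -0.31496284  0.18802258] [ 0.75133856 -0.2689656  -0.3419089 ] [-0.06144537 -0.10522949  0.01909543] 0.016116445681287384 -20.017948296761187
283 90
477 209
```

View pics/c6.png

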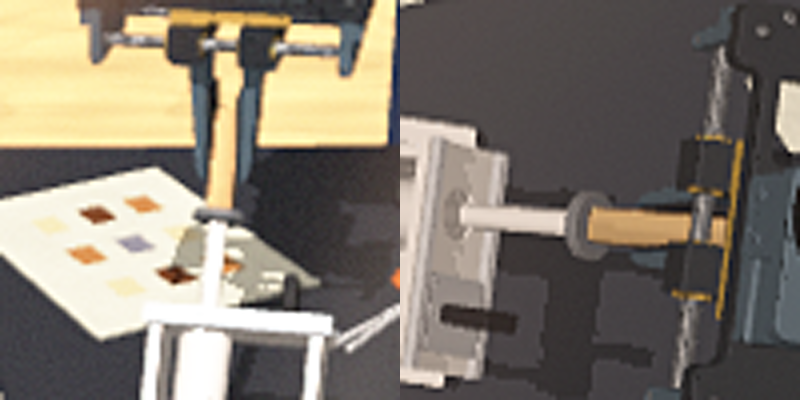

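The picture shows the dauber pivoted, with its tip in the mouth; the collar is at side crop (218,215) and top crop (585,222). I'll work out the tilt from these.

Run:
```python
from h import *
s=r.sense();b=shot('side');t=shot('top')
m=np.array([.5632,-.2414,.1146])
c,e=tri((b,283+218/4,90+215/4),(t,477+185/4,209+222/4));G=s['eef_pos']+np.array([0,0,.019])
d=G-c;print(c,e,np.linalg.norm(d),'pot collar',RP.T@(c-m)*1000,'G',RP.T@(G-m)*1000)
print('tilt h',np.degrees(np.arctan2(-d@XS,d[2])),'y',np.degrees(np.arctan2(d@YV,d[2])))
```

```text
[ 0.5535637  -0.28385671  0.17009502] [np.float64(1.1169904342225432), np.float64(1.1169904342226156)] 0.04855481486308156 pot collar [-2.58106112  1.52397728 70.47086998] G [ -5.92938094   0.13826632 118.89027317]
tilt h 39.95584521193017 y -2.13306762278427
```

play_rows(steps=[0.004,0,0.0055,0,0.008,0,0.011,0,0.012,0,0.0165,0,0.016,0,0.022,0,0.02,0,0.0275,0,0.02,0,0.0275,0,0.02,0,0.0275,0], grip=-1, grip_force=15)

```text
time: 17.12
eef_pos: [0.5512, -0.3048, 0.1748]
tool_rot: [[0.188, 0.982, 0.0], [0.982, -0.188, -0.0], [-0.0, 0.0, -1.0]]
wrist_force: [-0.3, -1.1, -1.2]
finger_gap: 0.0164
grip_force: 15.0
```

play_rows(steps=[0.0024,0,0.0032,0,0.0024,0,0.0032,0,0.0024,0,0.0032,0])

```text
time: 17.5
eef_pos: [0.5513, -0.3036, 0.1732]
tool_rot: [[0.188, 0.982, 0.0], [0.982, -0.188, -0.0], [-0.0, 0.0, -1.0]]
wrist_force: [-0.8, 0.4, -0.9]
finger_gap: 0.0162
grip_force: 15.0
```

play_rows(steps=[0.0024,0,0.0032,0,0.0024,0,0.0032,0,0.0024,0,0.0032,0])

```text
time: 17.88
eef_pos: [0.5516, -0.3024, 0.1715]
tool_rot: [[0.188, 0.982, 0.0], [0.982, -0.188, -0.0], [-0.0, 0.0, -1.0]]
wrist_force: [0.8, -0.3, -1.2]
finger_gap: 0.0157
grip_force: 15.0
```

play_rows(steps=[0.0024,0,0.0032,0,0.0024,0,0.0032,0,0.0024,0,0.0032,0])

```text
time: 18.25
eef_pos: [0.5518, -0.3012, 0.1699]
tool_rot: [[0.188, 0.982, -0.0], [0.982, -0.188, -0.0], [-0.0, -0.0, -1.0]]
wrist_force: [0.9, 0.5, -1.6]
finger_gap: 0.0157
grip_force: 15.0
```

```bash
cat > f.py <<'E'
from h import *
F=[]
for i in range(8):
    s=r.sense();F.append(s['wrist_force']);imaging.get_image('top')
F=np.array(F);G=s['eef_pos']+np.array([0,0,.019])-[.5632,-.2414,.1146]
print('axial',F.mean(0)@ZP,'+-',(F@ZP).std()/8**.5,'lat',F.mean(0)@XP,F.mean(0)@YV,'G',RP.T@G*1000,s['time'],s['torque'])
E
python3 f.py
```

```text
axial -0.4800559567197499 +- 0.23813007149072007 lat -0.1942246866896514 -0.0618811248714105 G [-5.53241190e+00  1.59181461e-02  9.59137029e+01] 18.6 [-0.00899104 -0.04227112 -0.00568689]
```

play_rows(steps=[0.0036,0,0.0048,0,0.0036,0,0.0048,0])

```text
time: 18.9
eef_pos: [0.5522, -0.2995, 0.1675]
tool_rot: [[0.188, 0.982, 0.0], [0.982, -0.188, -0.001], [-0.001, 0.0, -1.0]]
wrist_force: [-0.2, -1.1, 0.9]
finger_gap: 0.0162
grip_force: 15.0
```

```bash
python3 f.py
```

```text
axial 1.265206046625964 +- 0.20142110424673718 lat -0.350577536188086 -0.14852009197548047 G [-5.53464551e+00 -8.11619498e-02  9.30583044e+01] 19.25 [-0.22908449 -0.11673242  0.01109744]
```

play_rows(steps=[0.0036,0,0.0048,0,0.0036,0,0.0048,0])

```text
time: 19.55
eef_pos: [0.5525, -0.2978, 0.1651]
tool_rot: [[0.188, 0.982, 0.0], [0.982, -0.188, -0.001], [-0.001, 0.0, -1.0]]
wrist_force: [-0.8, -2.3, 1.9]
finger_gap: 0.0155
grip_force: 15.0
```

```bash
python3 f.py
```

```text
axial 2.849914091663342 +- 0.1277781791720532 lat -0.5344508938299342 0.1766368498231088 G [-5.52957985e+00 -7.21884823e-02  9.00518971e+01] 19.9 [-0.42376332 -0.09549262  0.00456614]
```

The axial force follows the pad spring: 1.7 N, then 3.3 N, which is about 6.5 mm of travel. I'll hold, then withdraw along the bore.

play_rows(steps=[0,0,0,0,0,0,0,0,0,0,0,0,0,0,0,0,0,0,0,0,-0.006,0,-0.0083,0,-0.012,0,-0.0165,0,-0.018,0,-0.0248,0,-0.026,0,-0.0358,0,-0.034,0,-0.0468,0,-0.034,0,-0.0468,0])

```text
time: 21.32
eef_pos: [0.5495, -0.3148, 0.1892]
tool_rot: [[0.188, 0.982, 0.001], [0.982, -0.188, -0.001], [-0.0, 0.001, -1.0]]
wrist_force: [0.8, 0.5, -1.0]
finger_gap: 0.0158
grip_force: 15.0
```

play_rows(steps=[0.008,0,-0.005,0,0.017,0,-0.012,0,0.026,0,-0.019,0,0.034,0,-0.025,0,0.041,0,-0.03,0,0.05,0,-0.035,0,0.059,0,-0.04,0,0.068,0,-0.046,0,0.076,0,-0.05,0,0.085,0,-0.053,0,0.094,0,-0.057,0,0.103,0,-0.06,0,0.112,0,-0.063,0,0.121,0,-0.065,0,0.13,0,-0.067,0,0.14,0,-0.069,0,0.149,0,-0.07,0,0.157,0,-0.07,0,0.157,0,-0.07,0], grip=-1, grip_force=8)

```text
time: 23.7
eef_pos: [0.5642, -0.2368, 0.2236]
tool_rot: [[0.187, 0.982, 0.0], [0.982, -0.187, 0.0], [0.0, 0.0, -1.0]]
wrist_force: [-0.3, -0.2, -0.5]
finger_gap: 0.0159
grip_force: 8.0
```

Run:
```python
from h import *
import pickle
s=r.sense();b=shot('side','s10.png');t=shot('top','t10.png');print(s['eef_pos'],s['wrist_force'],s['finger_gap'])
# wood handle / white shaft pixels in side view: axis direction near the dauber
G=s['eef_pos']+np.array([0,0,.019])
for d,n in((b,'side'),(t,'top')):
    p=proj(d,G-[0,0,.035]);x0,y0=(p-40).astype(int);x0=max(x0,0)
    im=d['color'][y0:y0+80,x0:x0+80];hsv=cv2.cvtColor(np.ascontiguousarray(im),cv2.COLOR_RGB2HSV)
    # grey collar: dark-mid neutral
    wood=cv2.inRange(hsv,(8,70,90),(22,190,255))
    nC,lab,st,ce=cv2.connectedComponentsWithStats(wood)
    for i in range(1,nC):
        if st[i,4]>15:
            ys,xs=np.nonzero(lab==i);c=np.cov(xs,ys);w,v=np.linalg.eigh(c);print(n,ce[i]+[x0,y0],st[i],'axis',v[:,1],w)
    print(n,'pred G',proj(d,G),'pred tip vertical',proj(d,G-[0,0,.138]),'collar',proj(d,G-[0,0,.05]))
```

```text
[ 0.56415169 -0.23677797  0.22363002] [-0.30374042 -0.18962482 -0.50964826] 0.015923408610793256
side [303.66666667  98.48484848] [ 3  0 19  6 33] axis [-0.98816238  0.15341156] [ 2.27661009 33.33513234]
side [321.27586207 104.51724138] [23  0  9 17 29] axis [0.53212757 0.84666419] [ 1.32921904 27.6362982 ]
side [351.88372093 117.48837209] [49  0 31 30 86] axis [0.70185046 0.71232432] [ 47.0680051  154.01817821]
side [362.60273973 105.        ] [56  0 24 11 73] axis [-0.99503449  0.09953068] [ 4.58738713 46.23871637]
side [333.11312217 125.95022624] [ 37   2   8  44 221] axis [0.05372355 0.99855585] [  3.87631949 106.84470067]
side [306.10869565 105.94565217] [ 0  6 28  6 92] axis [-0.99996199  0.00871913] [ 1.34411501 61.15743779]
side [307.95 117.05] [10 19 11  3 20] axis [-0.99912635  0.04179156] [0.56321699 8.0630988 ]
side [367.0952381  116.71428571] [69 19 11  3 21] axis [-0.99849611  0.05482255] [ 0.38291136 10.82185054]
side [309. 126.] [ 0 29 33  1 33] axis [1. 0.] [ 0.  93.5]
side [318.26923077 140.61538462] [21 42  9  4 26] axis [-0.98144959 -0.19172037] [0.89228281 5.07848642]
side [306.81818182 143.27272727] [10 45  9  4 22] axis [-0.98783685 -0.15549391] [1.16478212 4.91313996]
side [304.25 153.25] [ 7 54 10  5 32] axis [-0.98778655 -0.15581316] [1.2428944  5.85387979]
side [339.44 155.52] [44 56  7  5 25] axis [-0.93166169 -0.36332699] [1.36338483 3.73661517]
side pred G [333.45354831 123.31054839] pred tip vertical [332.98152386 174.97673651] collar [333.27533486 142.8171855 ]
top [518.91208791 255.46153846] [49 15 10 46 91] axis [-0.14368151  0.98962398] [  1.81395883 131.00728659]
top [505.54285714 257.91428571] [35 35 13  9 70] axis [-0.9295499   0.36869632] [ 3.98384122 10.23147969]
top [510.3125 274.0625] [41 54 10  3 16] axis [-0.9867959  -0.16196868] [0.21424438 9.67742229]
top pred G [513.25234596 258.39943871] pred tip vertical [486.96542219 261.20906204] collar [502.74768704 259.5222074 ]
```

play_rows(steps=[0,0,-0.03,0,0,0,-0.08,0,0,0,-0.13,0,0.06,-0.014,-0.13,0,0.14,-0.032,-0.13,0,0.2,-0.046,-0.13,0,0.228,-0.052,-0.13,0,0.228,-0.052,-0.13,0])

```text
time: 24.8
eef_pos: [0.5601, -0.1201, 0.2892]
tool_rot: [[0.187, 0.982, 0.001], [0.982, -0.187, -0.001], [-0.001, 0.001, -1.0]]
wrist_force: [-0.0, 0.2, -0.1]
finger_gap: 0.0161
grip_force: 8.0
```

Run:
```python
from h import *
s=r.sense();c=shot('wrist','w11.png');print(s['eef_pos'],s['wrist_force'])
G=s['eef_pos']+np.array([0,0,.019]);R=np.array(s['tool_rot'])
for a in(-20,-10,0,10,20):
    u=np.radians(a);dv=R@np.array([np.sin(u),0,np.cos(u)])
    print(a,'tip',proj(c,G+dv*.138).round(1),'collar bottom',proj(c,G+dv*.053).round(1))
im=np.ascontiguousarray(c['color'][200:335,230:410]);hsv=cv2.cvtColor(im,cv2.COLOR_RGB2HSV)
w=cv2.inRange(hsv,(0,0,120),(179,60,255))
n,l,st,ce=cv2.connectedComponentsWithStats(w)
for i in range(1,n):
    if st[i,4]>40:print(st[i]+[230,200,0,0,0],ce[i]+[230,200])
```

```text
[ 0.56013538 -0.12014048  0.28921772] [-0.02373236  0.24520448 -0.1162503 ]
-20 tip [318.2 294.6] collar bottom [318.1 305.3]
-10 tip [318.2 265.6] collar bottom [318.1 289.9]
0 tip [318.1 237.1] collar bottom [318.1 275.1]
10 tip [318.1 208.6] collar bottom [318.1 260.9]
20 tip [318.  179.9] collar bottom [318.  247.5]
[ 265  208  121   94 7134] [328.57148865 240.78987945]
[296 253  46  19 383] [318.01305483 260.75456919]
```

Run:
```python
import cv2,numpy as np
i=cv2.imread('pics/w11.png')
for r in range(160,290,4): print(r,[tuple(map(int,i[r,c])) for c in (318,)],' '.join('%3d'%i[r,c].mean() for c in range(270,372,6)))
```

```text
160 [(61, 59, 57)] 195 195 196 197  92  57  59  58  59  57  59  59  59  58  58  58  57
164 [(61, 59, 58)] 161  72  57  59  61  59  59  59  59  60  58  61  59  58  60  58  59
168 [(63, 60, 60)]  58  57  58  59  59  57  58  59  61  62  58  59  57  58  58  58  59
172 [(63, 59, 59)]  60  60  61  58  58  60  59  58  60  59  61  59  60  57  59  59  57
176 [(62, 59, 57)]  60  57  61  58  59  60  60  59  59  59  59  61  60  60  58  58  61
180 [(64, 60, 60)]  60  58  60  58  61  58  58  60  61  60  58  59  60  58  59  58  58
184 [(63, 60, 59)]  58  59  58  58  58  59  60  60  60  59  60  61  58  60  60  55  61
188 [(61, 58, 60)]  56  58  58  59  56  61  60  60  59  61  60  59  59  59  60  59  59
192 [(63, 61, 60)]  59  58  57  58  58  59  58  57  61  59  58  58  60  60  58  58  57
196 [(61, 58, 57)]  58  59  60  58  58  57  60  59  58  59  58  59  58  59  59  59  59
200 [(61, 56, 56)]  59  57  59  59  60  57  58  58  57  59  59  59  60  58  58  59  57
204 [(60, 58, 57)]  58  60  60  58  58  59  61  59  58  58  58  56  58  58  59  59  61
208 [(86, 87, 89)]  59  61  58  61  58  60  66  85  87  
[... 1122 characters left out ...]
, 119)] 238 226 104 238 238 119 118 118 116 118 118 119 244 231 237 131 244
264 [(116, 118, 120)] 235 244 104 238  91 118 117 116 118 116 119 116  84 232 238 129 245
268 [(110, 120, 129)] 234 242 106 162  76 118 118 120 119 121 116 116  65 153 238 109 245
272 [(90, 126, 161)] 237 237 100  78  73  32 108 121 125 139 128  36  52  78 148 103 245
276 [(89, 127, 162)] 190 229  77  79  48  29 109 118 126 140 129  28  38  78  78 103 245
280 [(97, 136, 175)] 222 225  80  78  32  32 110 122 136 137 131  25  34  79  78 103 245
284 [(97, 136, 175)] 237 214  79  80  33  28 113 119 136 141 133  21  31  76  79  88 242
288 [(97, 137, 175)] 237  79  79  77  31  15 115 120 136 140 133  12  33  76  79  79 236
```

The tip's front edge is at row 231 in the wrist image, so its centre is about row 237, where a vertical dauber would show it. It is upright again. Carrying it to the holder.

play_rows(steps=[0.05,-0.01,0,0,0.15,-0.03,0,0,0.25,-0.05,0,0,0.35,-0.07,0,0,0.45,-0.09,0,0,0.55,-0.11,0,0,0.63,-0.125,0,0,0.675,-0.134,0,0,0.685,-0.136,0,0,0.685,-0.136,0,0,0.685,-0.136,0,0])

```text
time: 26.22
eef_pos: [0.5576, 0.2274, 0.2886]
tool_rot: [[0.189, 0.982, 0.0], [0.982, -0.189, -0.001], [-0.001, 0.0, -1.0]]
wrist_force: [-0.9, -0.3, -0.0]
finger_gap: 0.0161
grip_force: 8.0
```

play_rows(steps=[0.004,0,0.02,0,0.004,0,0.06,0,0.004,0,0.1,0,0.004,0,0.13,0,0.004,0,0.15,0,0.004,0,0.16,0,0.004,0,0.16,0])

```text
time: 27.1
eef_pos: [0.5579, 0.2308, 0.2085]
tool_rot: [[0.188, 0.982, 0.0], [0.982, -0.188, -0.0], [-0.0, 0.0, -1.0]]
wrist_force: [0.7, 0.2, -0.6]
finger_gap: 0.0155
grip_force: 8.0
```

play_rows(steps=[0,0,0.02,0,0,0,0.04,0,0,0,0.06,0,0,0,0.08,0,0,0,0.08,0])

```text
time: 27.72
eef_pos: [0.5572, 0.2305, 0.1672]
tool_rot: [[0.188, 0.982, -0.002], [0.982, -0.188, -0.001], [-0.001, -0.002, -1.0]]
wrist_force: [0.1, -0.3, -0.3]
finger_gap: 0.016
grip_force: 8.0
```

play_rows(steps=[0,0,0.02,0,0,0,0.035,0,0,0,0.05,0,0,0,0.056,0,0,0,0.06,0,0,0,0.06,0])

```text
time: 28.48
eef_pos: [0.5578, 0.2308, 0.1385]
tool_rot: [[0.188, 0.982, 0.0], [0.982, -0.188, 0.0], [0.0, 0.0, -1.0]]
wrist_force: [-0.4, -0.4, -0.5]
finger_gap: 0.016
grip_force: 8.0
```

play_rows(steps=[0,0,0.004,0,0,0,0.007,0,0,0,0.007,0,0,0,0.007,0])

```text
time: 28.98
eef_pos: [0.5578, 0.2308, 0.135]
tool_rot: [[0.188, 0.982, 0.0], [0.982, -0.188, -0.0], [-0.0, 0.0, -1.0]]
wrist_force: [0.4, 0.6, -1.1]
finger_gap: 0.0157
grip_force: 8.0
```

play_rows(steps=[0,0,0.002,0,0,0,0.003,0,0,0,0.003,0,0,0,0.003,0])

```text
time: 29.48
eef_pos: [0.5578, 0.2308, 0.1335]
tool_rot: [[0.188, 0.982, 0.0], [0.982, -0.188, -0.0], [-0.0, 0.0, -1.0]]
wrist_force: [0.4, -0.8, -0.5]
finger_gap: 0.0163
grip_force: 8.0
```

play_rows(steps=[0,0,0.002,0,0,0,0.004,0,0,0,0.004,0])

```text
time: 29.85
eef_pos: [0.5579, 0.2311, 0.1332]
tool_rot: [[0.188, 0.982, 0.001], [0.982, -0.188, 0.001], [0.001, 0.001, -1.0]]
wrist_force: [-3.1, 0.4, 8.5]
finger_gap: 0.0163
grip_force: 8.0
```

```bash
cat > g.py <<'E'
from h import *
F=[];
for i in range(6):
    s=r.sense();F.append(s['wrist_force']);t=imaging.get_image('side')
print(np.mean(F,0),s['eef_pos'],s['time'])
d=shot('side');i=d['color']
c=proj(d,[.5575,.2298,.105]).astype(int);print(c)
for rr in range(c[1]-14,c[1]+22,1): print(rr,i[rr,c[0]-2:c[0]+3].mean((0,1)).astype(int),i[rr,c[0]-20:c[0]+22].mean(1).astype(int)[::3])
E
python3 g.py
```

```text
[-2.02161496 -0.34486003  7.85033964] [0.55792496 0.2311151  0.13314658] 30.1
[340 293]
279 191 [222 222 221 213 117  44 195 192 158 126 104 225 226 142]
280 192 [180 181 182 171 119  44 195 192 156 124 110 155 155 113]
281 191 [ 99 100 101 107 118  48 197 193 155 124  94  63  69  72]
282 191 [ 68  70  67  80 118  43 194 189 156 125  84  56  54  52]
283 190 [ 73  73  74  76 120  45 195 188 155 125  70  57  53  48]
284 191 [ 71  73  72  71 119  53 197 190 154 125  67  55  56  55]
285 191 [ 69  71  73  74 122  54 196 190 156 127  56  52  68  52]
286 191 [ 72  72  72  74 108  62 195 189 155 124  53  54  62  50]
287 191 [ 71  74  75  76  83  68 194 190 156 126  55  56  56  52]
288 191 [ 72  75  74  73  69  73 197 187 161 100  56  52  55  49]
289 188 [ 74  74  77  75  78 119 196 181 168  89  52  54  50  48]
290 185 [ 71  76  70  73  88 133 196 178 162 126  49  52  49  54]
291 185 [ 72  70  67  75 101 128 194 178 163 141  71  52  54  62]
292 186 [ 72  68  72  75 116 130 196 179 158 137 108  49  48  56]
293 186 [ 75  77  75  73 124 130 199 180 162 138 120  54  49  72]
294 190 [ 72  73  74  
[... 663 characters left out ...]
 95 237 249 252 250 242 132  50  72  72]
305 251 [ 70  72  72  75  94 237 249 252 251 241 127  47  72  72]
306 251 [ 72  74  74  74  96 238 250 251 250 242 120  49  75  73]
307 251 [ 72  75  77  76  98 238 250 252 250 240 117  58  74  68]
308 251 [ 71  72  76  72  95 238 249 252 251 241 118  46  76  72]
309 250 [ 75  75  73  69  99 239 249 252 250 241 112  52  76  69]
310 251 [ 69  73  73  71  99 238 250 252 250 240  95  49  74  74]
311 251 [ 75  71  74  75  98 240 250 252 250 238  86  51  71  65]
312 251 [ 72  74  73  76 101 241 250 251 250 238  79  52  76  69]
313 251 [ 70  71  74  74 105 241 250 251 250 239  77  54  70  77]
314 251 [ 71  75  74  73 101 240 250 252 250 238  73  58  72  72]
```

The collar is seated on the rim: contact force is 8 N, and grey collar meets white tube at side row 301. I'll unload, open and retreat.

play_rows(steps=[0,0,-0.004,0,0,0,-0.004,0])

```text
time: 30.45
eef_pos: [0.5578, 0.2307, 0.1334]
tool_rot: [[0.188, 0.982, 0.0], [0.982, -0.188, -0.0], [-0.0, 0.0, -1.0]]
wrist_force: [0.2, -0.0, -0.8]
finger_gap: 0.016
grip_force: 8.0
```

play_rows(steps=[0,0,0,0,0,0,0,0,0,0,0,0,0,0,0,0,0,0,0,0,0,0,0,0,0,0,0,0,0,0,0,0], grip=1)

```text
time: 31.45
eef_pos: [0.5578, 0.2307, 0.1335]
tool_rot: [[0.188, 0.982, 0.0], [0.982, -0.188, -0.0], [-0.0, 0.0, -1.0]]
wrist_force: [0.5, 0.5, 0.4]
finger_gap: 0.0906
grip_force: 0.0
```

play_rows(steps=[0,0,-0.04,0,0,0,-0.1,0,0,0,-0.2,0,0,0,-0.28,0,-0.14,0.16,-0.349,0,-0.14,0.16,-0.349,0,-0.14,0.16,-0.349,0,-0.14,0.16,-0.349,0])

```text
time: 32.45
eef_pos: [0.6227, 0.1473, 0.3074]
tool_rot: [[0.188, 0.982, -0.001], [0.982, -0.188, 0.0], [0.0, -0.001, -1.0]]
wrist_force: [-0.1, -0.6, -0.0]
finger_gap: 0.0914
grip_force: 0.0
```

Run:
```python
from h import *
s=r.sense();print(s['eef_pos'],s['finger_gap'],s['wrist_force'],s['time'])
d=shot('wrist','w12.png');e=shot('side','s12.png');t=shot('top','t12.png')
res={}
for n,x in(('wrist',d),('side',e),('top',t)):
    for z in(.172,.13):
        p=proj(x,[.557,.2295,z]);print(n,z,p.round(1))
    p=proj(x,[.557,.2295,.14]).astype(int);w=45;x0,y0=max(p[0]-w,0),max(p[1]-w,0)
    hsv=cv2.cvtColor(np.ascontiguousarray(x['color'][y0:y0+2*w,x0:x0+2*w]),cv2.COLOR_RGB2HSV)
    for nm,m in(('wood',cv2.inRange(hsv,(8,70,70),(22,200,255))),('grey',cv2.inRange(hsv,(0,0,85),(179,40,160)))):
        k,l,st,ce=cv2.connectedComponentsWithStats(m)
        for i in range(1,k):
            if st[i,4]>40:print(n,nm,st[i]+[x0,y0,0,0,0],(ce[i]+[x0,y0]).round(1))
# bystander check: change vs. first static views, ignoring arm/shadow areas
import pickle
s0,t0=pickle.load(open('st.pkl','rb'))
for n,a,b in(('side',s0,e),('top',t0,t)):
    df=(cv2.absdiff(a['color'],b['color']).max(2)>45).astype(np.uint8);df=cv2.morphologyEx(df,cv2.MORPH_OPEN,np.ones((2,2)))
    k,l,st,ce=cv2.connectedComponentsWithStats(df);print(n,[tuple(map(int,q)) for q in st[1:] if q[4]>25])
```

```text
[0.62269617 0.14725051 0.3073978 ] 0.09140679676154716 [-0.11494036 -0.57777092 -0.01187126] 32.45
wrist 0.172 [219.1 150. ]
wrist 0.13 [231.  148.2]
wrist wood [211 139  35  21 668] [227.1 148.4]
wrist grey [224 131  42  34 593] [246.6 147.4]
side 0.172 [341. 263.]
side 0.13 [340.6 282.1]
side wood [377 253   8  31 191] [381.  269.4]
side wood [336 260  12  36 373] [341.2 276.9]
side grey [351 232  16  13  88] [359.4 238.6]
side grey [362 279  23  13  67] [376.7 283.8]
side grey [295 281  41   1  41] [315. 281.]
side grey [331 288  20  29 156] [339.8 296.6]
top 0.172 [259.4 267.2]
top 0.13 [262.8 267.7]
top wood [298 302   7   8  48] [300.9 305.2]
top grey [247 229  59  24 620] [273.9 242. ]
side [(241, 0, 122, 136, 8286), (423, 0, 60, 103, 3205), (528, 0, 112, 259, 17344), (444, 135, 7, 9, 38), (266, 138, 14, 34, 174), (325, 140, 39, 66, 896), (528, 141, 7, 9, 30), (452, 148, 13, 7, 61), (528, 152, 7, 11, 34), (382, 156, 24, 12, 147), (457, 159, 14, 7, 82), (568, 163, 6, 11, 38), (528, 169, 7, 6, 31), (526, 179, 46, 43, 513), (638, 178, 2, 14, 28), (359, 191, 4, 7, 26), (636, 194, 4, 20, 50), (310, 198, 12, 33, 159), (335, 200, 27, 34, 323), (362, 202, 8, 20, 79), (565, 232, 5, 9, 32), (526, 234, 35, 31, 664), (563, 243, 15, 9, 66), (531, 258, 7, 7, 30), (602, 262, 31, 21, 252), (631, 262, 8, 9, 38), (337, 266, 4, 30, 92), (346, 282, 3, 12, 27)]
top [(248, 127, 120, 257, 6539), (214, 135, 92, 77, 3657), (205, 151, 8, 37, 211), (193, 153, 59, 243, 3316), (430, 236, 67, 13, 419), (424, 250, 65, 57, 1453), (255, 252, 36, 30, 717), (587, 265, 32, 41, 496), (491, 266, 12, 6, 66), (488, 280, 13, 20, 146), (562, 307, 18, 20, 90), (587, 329, 40, 36, 435), (255, 379, 123, 101, 9588), (606, 439, 15, 27, 171)]
```

Run:
```python
import cv2,numpy as np
for f in('t.png','t12.png'):
    h=cv2.cvtColor(cv2.imread('pics/'+f),cv2.COLOR_BGR2HSV)
    for n,lo,hi,b in(('sciss',(5,150,80),(20,255,255),(550,290,90,90)),('green',(45,100,40),(85,255,255),(360,140,60,60)),('heart',(5,110,100),(20,255,255),(350,300,40,40)),('big',(5,60,60),(22,255,255),(255,312,40,40)),('small',(5,60,60),(22,255,255),(292,294,22,22)),('tray',(22,150,80),(32,255,255),(120,215,110,80)),('jar',(0,0,200),(179,60,255),(348,222,30,30)),('foot',(0,0,150),(179,60,255),(425,228,70,80)),('handle',(5,60,60),(22,255,255),(250,250,40,40))):
        x,y,w,hh=b;m=cv2.inRange(h[y:y+hh,x:x+w],lo,hi);q=np.argwhere(m)
        print(f,n,len(q),(q.mean(0)[::-1]+[x,y]).round(1))
```

```text
t.png sciss 496 [608.3 345. ]
t.png green 160 [389.8 162.6]
t.png heart 292 [367.9 321.7]
t.png big 223 [270.4 329.2]
t.png small 51 [301.  305.3]
t.png tray 2567 [174.  254.1]
t.png jar 299 [361.9 234.3]
t.png foot 4216 [459.2 269. ]
t.png handle 112 [262.3 268.2]
t12.png sciss 498 [608.4 345. ]
t12.png green 162 [389.9 162.6]
t12.png heart 226 [370.9 320. ]
t12.png big 223 [270.4 329.2]
t12.png small 51 [301.  305.3]
t12.png tray 2125 [164.9 255.5]
t12.png jar 291 [362.  234.2]
t12.png foot 3262 [455.2 268.8]
t12.png handle 0 [nan nan]<stdin>:6: RuntimeWarning: Mean of empty slice.
  ret = um.true_divide(
```

```bash
python3 -c "
from station import job
print(job.sign_off())"
```

```text
the job is handed in; nothing more can be done
None
```

The job is handed in, at about 33 s of the 61 s allowed: the cover is open on its end stop, the dauber was pressed about 6.5 mm into the pad (from the 3.3 N spring force) for over half a second, and it hangs upright in its stand with the gripper clear; in the last top view the scissors, bottle, jar and look-alike daubers had not moved, but shadow or the arm kept me from fully checking the cookie and tray.

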